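# Open the caddy and point out the sugar pot

### The arm

A 6-joint arm with a two-finger parallel gripper is mounted at the origin on the work surface. World frame = base frame: x ahead of the robot, y to its left, z up, the work surface at z = 0. Lengths are in mm, angles in rad, forces in N, time in s.
With the tool pointing down it reaches from about 300 to 775 mm from the base axis. Payload 14.6 kg.
Tool frame: the origin (TCP) lies between the finger pads, 19 mm behind the fingertips; this is the grasp point; z points along the fingers, y is the line along which they close (so a half turn about z gives the same grasp; the last joint's range is limited). The gripper opens to 85 mm and grips with 20 to 120 N. Pads are 22 mm wide; open, the fingers measure 114 mm over their backs; the gripper's body (76 mm by 85 mm) begins 54 mm behind the grasp point. The pads swing forward as they close: fully open they stand 13 mm farther back than shut.
Start: joints at [1.149, 0.3, 1.521, -0, 1.321, -0.067], TCP at [191.069, 515.735, 249.981] pointing down, gripper open.
Joint ranges: [-3.03, 3.03], [-0.79, 2.21], [0.23, 2.52], [-1.04, 4.18], [0, 3.07], [-2.55, 2.55]. Speed limits (rad/s): [2.22, 2.22, 2.57, 3.14, 3.14, 3.14].

### API

Orientations are given as a unit quaternion [w, x, y, z].
In Python, from cell import * gives the robot as it stands.
- The arm moves only by the tool drive_tool, never from a script. Its argument "steps" is a list of rows, each an object with "xyz": the shift along the tool's x, y, z normalised to -1 to 1, where 1 is 0.08 m, a list of three; "dr": the turn, a rotation vector about the tool's x, y, z normalised to -1 to 1, where 1 is pi/2 rad, a list of three. In form: [{"xyz": [dx, dy, dz], "dr": [wx, wy, wz]}, ...]. A call has 1 to 5 rows; each row is the pose to reach, as a shift and turn from the pose commanded when the call began, along the tool's axes at that moment; what a row does not reach only later rows make up. A row lasts 1/8 s, in which the tool goes at most 62.5 mm and 10.7 degrees, less where a joint would pass 70% of its speed; a pose out of reach is approached as far as the arm can. A call with a number of a shift or a turn outside -1 to 1 is refused whole. A call with a gripper value outside its range is refused whole. "gripper" is the gripper command: -1 is shut, 1 is fully open, values between are in proportion, set as the call begins (left out, the last holds). The fingers move at their own pace and stop on an object; the grip force is fixed at half the most. Time passes only in rows, so rows that repeat a pose let the fingers close. It gives the time, the measured TCP pose, the force, the opening and the grip force at its end, in the units of the state.
- read_state(): the state, without advancing time (a new reading comes with each control period).
- camera(name): name is "scene" or "top"; returns the picture (384x512x3 uint8, red, green, blue); there is no depth.
- get_calibration(name): a dict with "fx", "fy", "cx", "cy" (pixels), "rvec" (rotation vector, rad) and "tvec" (3), from world to camera coordinates, as OpenCV has them. Camera axes: x right, y down, z forward; pixel columns grow to the right and rows downward; lengths in mm; the calibration is good to about 2 mm. A picture is of the moment at which its call begins. get_calibration takes no time and is no camera call.
- sign_off(): hands the job in; it is judged then, once.
The state is a dict: "clock": time; "q": joint angles; "qd": joint speeds; "joint_torque": joint torques, N m; "position": TCP position; "orientation": TCP orientation; "force": force on the tool from outside, world axes, zero at the start; "moment": the same for the moment, N m; "finger_gap": finger opening in mm; "finger_force": force on a finger pad.
Only numpy, scipy, OpenCV 4.12 (cv2) and the standard library are available. Lean on these libraries where they do the work, as an engineer would, in place of code of your own. Each camera call takes 0.05 s, during which the arm holds its last target. There are 200 camera calls.

### The job

Show the cook where the sugar is: gently push the clear cover of the wooden caddy all the way open by its upright bar, with a fingertip and without pinching. Then point straight down at the sugar pot (the white piece with a lid and knob) with the fingertips 1 to 4 cm above its knob, and stay there for two seconds without touching it. Finally draw the hand well away, more than a hand's length, leaving the cover open and all the crockery untouched.

Things in the scene. Friction and masses are not known exactly. Their poses are not given: they have to be found in the camera images.
- caddy: light-wood box fixed to the counter, 166 (its x) x 326 (its y) x 95 mm high with the cover's guide rails; origin at the centre of its underside, z up, yaw varies. A divider at y = 0 makes two bays: -y side, four pieces of white crockery, one near each corner, about 72 mm apart, standing on the floor 8 mm above the counter; +y side, two wooden spoons lying.
- cover (a joint): clear plate 148 x 163 x 6 mm that slides flat along the caddy's own +y between the rails; top face 93 mm above the counter. Value in m: 0 = crockery bay covered, 0.155 = fully open (end stop), over the spoons. Starts at 0 to 0.03, takes about 2 N to push, stays where left.
- cover_handle (a point): centre of the steel bar standing on the middle of the cover: 90 mm long along the caddy's x, 14 mm thick along its y, 28 mm high (14 mm above and below this point, its foot being the cover's top face). Moves with the cover; axes parallel to the caddy's.
- sugar_pot: loose white ceramic sugar pot with a domed lid (fast to the pot) and a small round knob, 54 mm across, 67 mm high; origin at the centre of its underside, z up. It stands in any of the four places of the crockery bay. The fragile one: not to be touched.
- pot_top (a point): top of the sugar pot's knob, 67 mm above its underside, on its axis; the knob is 16 mm across. z up.
- ramekin: loose white open bowl, 60 mm across, 36 mm high, in the crockery bay; origin at the centre of its underside. Leave alone.
- egg_cup: loose white egg cup on a stem, open at the top, 44 mm across, 58 mm high, in the crockery bay; origin at the centre of its underside. Leave alone.
- espresso_cup: loose white small cup with a handle (on its +y side), open at the top, 42 mm across, 50 mm high, in the crockery bay; origin at the centre of its underside. Leave alone.
- mug: loose white mug, 80 mm across, 95 mm high, handle on its +y side, standing on the counter to the left of the caddy; origin at the centre of its underside. Leave alone.

How it is judged (in metres and radians):
On the way, in this order (a step that is already met when the one before it is completed fails the run):
1. the cover is pushed fully open (value of joint cover above 0.14 m), for 0.2 s.
2. the fingertips point straight down at the sugar pot from just above its knob and stay there, cover open, touching nothing (value of joint cover above 0.14 m and horizontal distance between the grasp point and pot_top below 0.02 m and z of the grasp point in the frame of pot_top between 0.02 and 0.075 m and angle between the grasp point's own z axis and vertical above 2.7 rad and contact force between the fingers and anything else below 0.3 N), for 1.8 s.
At the end, for the whole second after the job is handed in: The cover is open (joint above 0.14 of 0.155 m), the TCP is more than 15 cm from the sugar pot's knob, and all five pieces of crockery stand upright, at rest, within 10 mm of where they began (value of joint cover above 0.14 m and distance between the grasp point and pot_top above 0.15 m and distance of each of sugar_pot, ramekin, egg_cup, espresso_cup, mug from where it was at the start of the episode below 0.01 m and angle between each of sugar_pot, ramekin, egg_cup, espresso_cup, mug's own z axis and vertical below 0.1 rad and linear speed of each of sugar_pot, ramekin, egg_cup, espresso_cup, mug below 0.02 m/s); the robot touches nothing.
It fails at once if the sugar pot is touched (contact force between any of the fingers, the arm and sugar_pot above 0.3 N).
It fails at once if the cover's bar is pinched or rammed (over 30 N) (contact force between the fingers and cover above 30 N).
It fails at once if any of the crockery is moved, lifted or tipped (distance of any of sugar_pot, ramekin, egg_cup, espresso_cup, mug from where it was at the start of the episode above 0.012 m or angle between any of sugar_pot, ramekin, egg_cup, espresso_cup, mug's own z axis and vertical above 0.15 rad).
It fails at once if one of the other pieces of crockery is touched (contact force between any of the fingers, the arm and ramekin above 0.5 N or contact force between any of the fingers, the arm and egg_cup above 0.5 N or contact force between any of the fingers, the arm and espresso_cup above 0.5 N or contact force between any of the fingers, the arm and mug above 0.5 N).
It also fails if it takes over 45 s, if anything falls off the work surface, if the arm or the gripper's body presses on something with over 40 N, if the wrist force passes 120 N, or if a joint passes its speed limit or range.

## Working session

There is one attempt and no reset: what is moved stays moved. The work goes in short steps, Python scripts to look and compute and a tool call to move; the robot and the scene stay as the last step left them, time stands still between calls to the robot, and variables do not carry over. Pictures are saved under pics/ and viewed, at most 12 in all, crops included, and the job is handed in when it is done.

Besides the shell and the picture viewer there is one more tool, called after "Emit:" by a JSON object that holds its "method" and its "body", one argument or row to a line. drive_tool: Moves the arm, as the interface text tells. Scaled input: -1 to 1 covers 0.08 m each way for a shift and pi/2 rad each way for a turn. Its arguments: {"type":"object","properties":{"steps":{"type":"array","items":{"type":"object","properties":{"xyz":{"type":"array","items":{"type":"number"}},"dr":{"type":"array","items":{"type":"number"}}}}},"gripper":{"type":"number"}},"required":["steps"]}

```bash
mkdir -p pics; cat > h.py <<'E'
import cv2,numpy as np
from cell import *
def cal(n):
    c=get_calibration(n);R,_=cv2.Rodrigues(np.array(c["rvec"],float));t=np.array(c["tvec"],float).ravel()
    K=np.array([[c["fx"],0,c["cx"]],[0,c["fy"],c["cy"]],[0,0,1]]);return K,R,t
def ray(n,u,v,z):
    K,R,t=cal(n);d=R.T@np.linalg.inv(K)@[u,v,1];o=-R.T@t
    return o+d*(z-o[2])/d[2]
def proj(n,p):
    K,R,t=cal(n);q=K@(R@np.array(p,float)+t);return q[:2]/q[2]
E
python3 - <<'E'
from h import *
for n in("top","scene"):
    im=camera(n);cv2.imwrite(f"pics/{n}0.png",im[...,::-1])
    K,R,t=cal(n);print(n,K[0,0],(-R.T@t).round(),R.round(2).tolist())
a=cv2.imread("pics/top0.png");b=cv2.imread("pics/scene0.png")
s=read_state();print(s["clock"],s["position"],s["orientation"],s["finger_gap"],s["force"])
E
```

```text
top 393.49060631462186 [384. 123. 955.] [[0.01, -1.0, 0.01], [-0.98, -0.01, -0.19], [0.19, -0.0, -0.98]]
scene 420.94152480541516 [ 832. -359.  585.] [[0.88, 0.48, -0.02], [0.31, -0.58, -0.75], [-0.37, 0.66, -0.66]]
0.1 [191.00302544 515.56244642 249.48548154] [-1.24603372e-04  1.76484377e-01  9.84303308e-01 -4.96153345e-04] 85.45128444231459 [-0.08700367  0.51694306 -0.21011844]
```

View pics/top0.png

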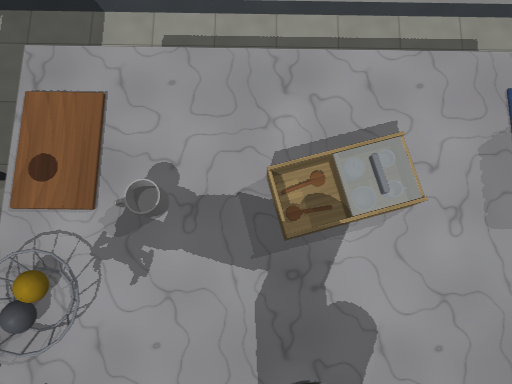

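View pics/scene0.png

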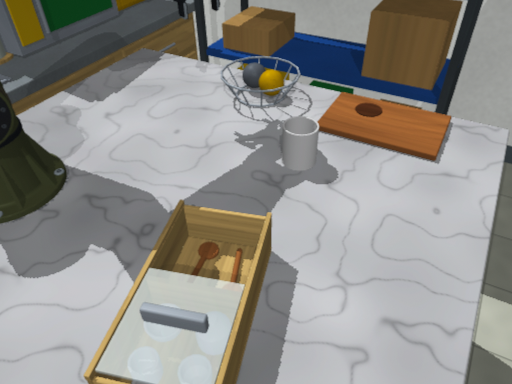

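The top view shows the caddy's rim corners near (268,168), (403,134), (424,200) and (287,237). The bar is at about (380,173), with four faint pieces under the cover and the spoons to the left. The mug is at (143,197). I'll enlarge the bay to tell the pieces apart.

```bash
python3 - <<'E'
from h import *
a=cv2.imread("pics/top0.png");b=cv2.imread("pics/scene0.png")
ca=cv2.resize(a[125:245,260:435],None,fx=4.5,fy=4.5,interpolation=cv2.INTER_CUBIC)[:, :788]
cb=cv2.resize(b[200:384,70:290],None,fx=3.2,fy=3.2,interpolation=cv2.INTER_CUBIC)
cl=cv2.createCLAHE(3,(4,4))
for n,c in(("ca",ca),("cb",cb)):
    l=cv2.cvtColor(c,cv2.COLOR_BGR2LAB);l[...,0]=cl.apply(l[...,0]);cv2.imwrite(f"pics/{n}.png",cv2.cvtColor(l,cv2.COLOR_LAB2BGR))
P=[ray("top",*p,95) for p in((268,168),(403,134),(424,200),(287,237))]
for i in range(4):print(P[i].round(),np.linalg.norm(P[i]-P[i-1]).round(1))
c=np.mean(P,0);yv=(P[0]+P[3]-P[1]-P[2]);print(c,np.degrees(np.arctan2(-yv[0],yv[1])))
# bar: dark low-sat pixels
roi=a[145:200,360:400].astype(int);m=(roi.max(2)<125)&(roi.max(2)-roi.min(2)<25)
n,l,st,ce=cv2.connectedComponentsWithStats(m.astype(np.uint8))
k=1+np.argmax(st[1:,4]);q=np.argwhere(l==k)[:,::-1]+[360,145];r=cv2.minAreaRect(q.astype(np.float32));print(r,st[k])
print([ray("top",*p,121).round() for p in cv2.boxPoints(r)],ray("top",*r[0],121))
E
```

```text
[596. 102.  95.] 159.4
[ 680. -207.   95.] 320.2
[ 527. -244.   95.] 157.3
[442.  60.  95.] 315.8
[561.38836328 -72.20651657  95.        ] 15.471372138900472
((377.7760314941406, 173.49903869628906), (42.03732681274414, 9.908981323242188), 73.85565948486328) [  9   8  20  42 237]
[array([ 622., -115.,  121.]), array([ 629., -136.,  121.]), array([ 539., -157.,  121.]), array([ 533., -136.,  121.])] [ 580.30146543 -136.25561267  121.        ]
```

View pics/ca.png

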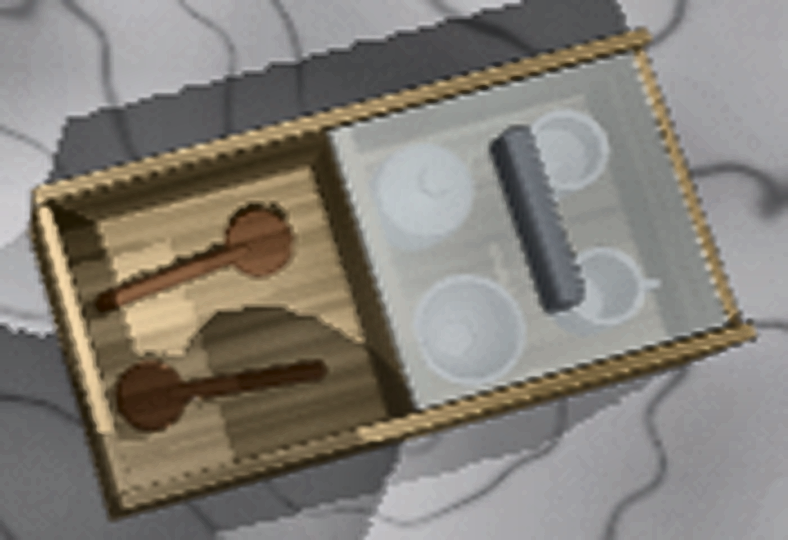

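View pics/cb.png

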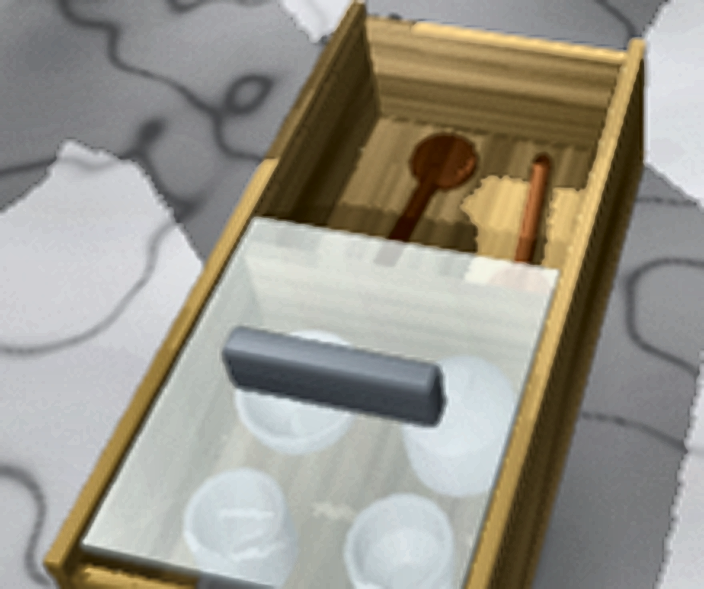

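The enlarged views show the sugar pot, domed with a small knob, in the +x place next to the divider. Its knob is at crop (434,180), which is top pixel (356.4,165). The ramekin sits beside it, with the two small cups at the -y end. The measured rim is 318 x 158 mm with a yaw of about 15.5°. I'll turn the tool and shut the gripper first.

Emit:
{"method": "drive_tool", "body": {
  "steps": [
    {"xyz": [0,0,0],"dr": [0,0,0.11]},
    {"xyz": [0,0,0],"dr": [0,0,0.22]},
    {"xyz": [0,0,0],"dr": [0,0,0.34]},
    {"xyz": [0,0,0],"dr": [0,0,0.46]},
    {"xyz": [0,0,0],"dr": [0,0,0.575]}
  ],
  "gripper": -1
}}

```text
clock: 0.72
position: [191.0, 515.6, 249.6]
orientation: [0.0, 0.591, 0.807, -0.0]
force: [0.3, 0.0, 0.1]
finger_gap: 0.2
finger_force: 0.0
```

```bash
python3 - <<'E'
from h import *
from scipy.spatial.transform import Rotation as Ro
s=read_state();w=s["orientation"];M=Ro.from_quat(np.r_[w[1:],w[0]]).as_matrix()
print(s["position"],s["finger_gap"],s["q"],M.round(3).tolist())
k=ray("top",356.4,165.0,75);print("knob",k)
th=np.radians(15.5);c=np.array([561.4,-72.2,0]);X=np.array([np.cos(th),np.sin(th),0]);Y=np.array([-np.sin(th),np.cos(th),0])
print("knob caddy",(k-c)@X,(k-c)@Y,"scene px",proj("scene",k))
print("start delta tool",M.T@(np.array([593,-181,150])-s["position"])/80)
E
```

```text
[191.0278842  515.61462006 249.63453231] 0.1530867975311064 [ 1.14937899e+00  3.00246677e-01  1.52136810e+00 -2.50183429e-06
  1.32069274e+00  8.42705058e-01] [[-0.302, 0.953, -0.0], [0.953, 0.302, -0.001], [-0.001, -0.0, -1.0]]
knob [ 610.58939072 -102.09181679   75.        ]
knob caddy 39.41215429658013 -41.94995785883412 scene px [210.7593832  315.79990566]
start delta tool [-9.81763071  2.16204374  1.249662  ]
```

Emit:
{"method": "drive_tool", "body": {
  "steps": [
    {"xyz": [-0.5,0.11,0],"dr": [0,0,0.012]},
    {"xyz": [-1,0.22,0],"dr": [0,0,0.023]}
  ]
}}

```text
clock: 0.98
position: [232.6, 444.1, 249.5]
orientation: [0.0, 0.603, 0.798, -0.0]
force: [0.7, 0.7, -0.4]
finger_gap: -0.4
finger_force: 0.0
```

Emit:
{"method": "drive_tool", "body": {
  "steps": [
    {"xyz": [-0.5,0.12,0],"dr": [0,0,0]},
    {"xyz": [-1,0.25,0],"dr": [0,0,0]}
  ]
}}

```text
clock: 1.23
position: [273.9, 372.3, 249.8]
orientation: [-0.0, 0.603, 0.798, -0.0]
force: [0.6, 0.4, -0.2]
finger_gap: 0.6
finger_force: 0.0
```

Emit:
{"method": "drive_tool", "body": {
  "steps": [
    {"xyz": [-0.5,0.12,0],"dr": [0,0,0]},
    {"xyz": [-1,0.25,0],"dr": [0,0,0]}
  ]
}}

```text
clock: 1.48
position: [315.0, 300.8, 249.8]
orientation: [-0.0, 0.603, 0.798, -0.0]
force: [1.3, 1.2, 0.7]
finger_gap: 0.1
finger_force: 0.0
```

Emit:
{"method": "drive_tool", "body": {
  "steps": [
    {"xyz": [-0.5,0.12,0],"dr": [0,0,0]},
    {"xyz": [-1,0.25,0],"dr": [0,0,0]}
  ]
}}

```text
clock: 1.72
position: [356.1, 229.3, 249.9]
orientation: [-0.0, 0.603, 0.798, -0.0]
force: [0.6, -0.1, -0.3]
finger_gap: -0.0
finger_force: 0.0
```

Emit:
{"method": "drive_tool", "body": {
  "steps": [
    {"xyz": [-0.5,0.12,0],"dr": [0,0,0]},
    {"xyz": [-1,0.25,0],"dr": [0,0,0]}
  ]
}}

```text
clock: 1.98
position: [397.2, 157.8, 249.9]
orientation: [-0.0, 0.603, 0.798, -0.0]
force: [0.7, -0.0, -0.3]
finger_gap: 0.0
finger_force: 0.0
```

Emit:
{"method": "drive_tool", "body": {
  "steps": [
    {"xyz": [-0.5,0.12,0],"dr": [0,0,0]},
    {"xyz": [-1,0.25,0],"dr": [0,0,0]}
  ]
}}

```text
clock: 2.22
position: [438.3, 86.3, 249.9]
orientation: [-0.0, 0.603, 0.798, -0.0]
force: [-0.4, -0.0, -0.2]
finger_gap: 0.1
finger_force: 0.0
```

Emit:
{"method": "drive_tool", "body": {
  "steps": [
    {"xyz": [-0.5,0.12,0],"dr": [0,0,0]},
    {"xyz": [-1,0.25,0],"dr": [0,0,0]}
  ]
}}

```text
clock: 2.48
position: [479.4, 14.7, 249.8]
orientation: [-0.0, 0.603, 0.798, -0.0]
force: [0.7, 0.1, 1.3]
finger_gap: -0.0
finger_force: 0.0
```

Emit:
{"method": "drive_tool", "body": {
  "steps": [
    {"xyz": [-0.5,0.12,0],"dr": [0,0,0]},
    {"xyz": [-1,0.25,0],"dr": [0,0,0]}
  ]
}}

```text
clock: 2.72
position: [520.5, -56.7, 249.7]
orientation: [-0.0, 0.603, 0.798, -0.0]
force: [-0.2, -0.4, 0.3]
finger_gap: 0.3
finger_force: 0.0
```

Emit:
{"method": "drive_tool", "body": {
  "steps": [
    {"xyz": [-0.5,0.12,0],"dr": [0,0,0]},
    {"xyz": [-1,0.25,0],"dr": [0,0,0]},
    {"xyz": [-1,0.25,0],"dr": [0,0,0]}
  ]
}}

```text
clock: 3.1
position: [561.6, -128.9, 249.0]
orientation: [-0.001, 0.604, 0.797, -0.0]
force: [0.3, -0.1, -0.4]
finger_gap: -0.6
finger_force: 0.0
```

```bash
cat >> h.py <<'E'
from scipy.spatial.transform import Rotation as Ro
def delta(p):
    s=read_state();w=s["orientation"];M=Ro.from_quat(np.r_[w[1:],w[0]]).as_matrix()
    print(s["clock"],s["position"].round(1),s["force"].round(2),M[:,0].round(3),M[:,2].round(3))
    return (M.T@(np.array(p)-s["position"])/80).round(3)
E
python3 -c "
from h import *
print(delta([593,-181,123]))"
```

```text
3.1 [ 561.6 -128.9  249. ] [ 0.3  -0.13 -0.41] [-0.271  0.963  0.001] [-0.001  0.    -1.   ]
[-0.735  0.204  1.574]
```

Emit:
{"method": "drive_tool", "body": {
  "steps": [
    {"xyz": [-0.4,0.1,0],"dr": [0,0,0]},
    {"xyz": [-0.75,0.2,0],"dr": [0,0,0]},
    {"xyz": [-0.75,0.2,0.5],"dr": [0,0,0]},
    {"xyz": [-0.75,0.2,0.95],"dr": [0,0,0]}
  ]
}}

```text
clock: 3.6
position: [592.6, -179.7, 172.6]
orientation: [-0.0, 0.603, 0.798, -0.0]
force: [0.0, 0.2, -1.5]
finger_gap: 0.1
finger_force: 0.0
```

Emit:
{"method": "drive_tool", "body": {
  "steps": [
    {"xyz": [0,0,0.25],"dr": [0,0,0]},
    {"xyz": [0,0,0.5],"dr": [0,0,0]},
    {"xyz": [0,0,0.62],"dr": [0,0,0]},
    {"xyz": [0,0,0.62],"dr": [0,0,0]}
  ]
}}

```text
clock: 4.1
position: [592.7, -179.8, 124.1]
orientation: [-0.0, 0.603, 0.798, -0.0]
force: [-0.8, -0.1, -0.4]
finger_gap: 0.2
finger_force: 0.0
```

```bash
python3 -c "
from h import *
b=camera('scene');cv2.imwrite('pics/s1.png',cv2.resize(b[140:384,60:320,::-1],None,fx=2.4,fy=2.4,interpolation=cv2.INTER_CUBIC))
print(delta([582,-140,123]))"
```

```text
4.15 [ 593.  -180.   124.9] [ 0.84  0.62 -0.95] [-0.273  0.962 -0.   ] [ 0. -0. -1.]
[0.519 0.004 0.023]
```

View pics/s1.png

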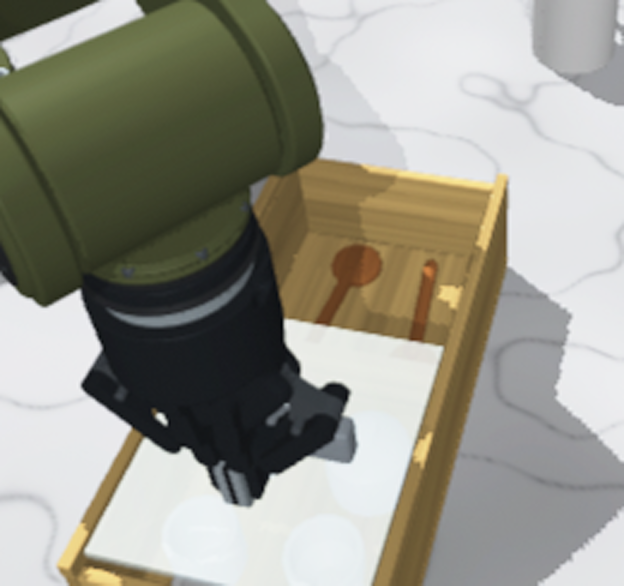

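The fingertip, at crop (235,500), is behind the bar, and the cups lie under the cover. The pose is clear, so I'll push along +x of the tool.

Emit:
{"method": "drive_tool", "body": {
  "steps": [
    {"xyz": [0.08,0,0.02],"dr": [0,0,0]},
    {"xyz": [0.16,0,0.02],"dr": [0,0,0]},
    {"xyz": [0.22,0,0.02],"dr": [0,0,0]},
    {"xyz": [0.27,0,0.02],"dr": [0,0,0]},
    {"xyz": [0.32,0,0.02],"dr": [0,0,0]}
  ]
}}

```text
clock: 4.78
position: [586.0, -155.6, 123.0]
orientation: [0.0, 0.603, 0.798, 0.0]
force: [0.7, -1.1, 0.7]
finger_gap: -0.4
finger_force: 1.1
```

Emit:
{"method": "drive_tool", "body": {
  "steps": [
    {"xyz": [0.05,0,0],"dr": [0,0,0]},
    {"xyz": [0.12,0,0],"dr": [0,0,0]},
    {"xyz": [0.2,0,0],"dr": [0,0,0]},
    {"xyz": [0.28,0,0],"dr": [0,0,0]},
    {"xyz": [0.36,0,0],"dr": [0,0,0]}
  ]
}}

```text
clock: 5.4
position: [578.0, -127.5, 122.8]
orientation: [0.0, 0.603, 0.798, 0.0]
force: [1.4, -2.4, 1.5]
finger_gap: 0.0
finger_force: 1.1
```

Emit:
{"method": "drive_tool", "body": {
  "steps": [
    {"xyz": [0.08,0,0],"dr": [0,0,0]},
    {"xyz": [0.16,0,0],"dr": [0,0,0]},
    {"xyz": [0.24,0,0],"dr": [0,0,0]},
    {"xyz": [0.32,0,0],"dr": [0,0,0]},
    {"xyz": [0.4,0,0],"dr": [0,0,0]}
  ]
}}

```text
clock: 6.02
position: [569.2, -96.7, 122.8]
orientation: [0.0, 0.603, 0.798, 0.0]
force: [3.3, -1.5, 0.6]
finger_gap: -0.3
finger_force: 1.1
```

Emit:
{"method": "drive_tool", "body": {
  "steps": [
    {"xyz": [0.08,0,0],"dr": [0,0,0]},
    {"xyz": [0.16,0,0],"dr": [0,0,0]},
    {"xyz": [0.24,0,0],"dr": [0,0,0]},
    {"xyz": [0.32,0,0],"dr": [0,0,0]},
    {"xyz": [0.4,0,0],"dr": [0,0,0]}
  ]
}}

```text
clock: 6.65
position: [560.5, -66.0, 122.8]
orientation: [-0.0, 0.603, 0.798, -0.0]
force: [1.0, -1.4, 0.6]
finger_gap: 0.3
finger_force: 1.1
```

```bash
python3 -c "
from h import *
b=camera('scene');cv2.imwrite('pics/s2.png',cv2.resize(b[120:384,60:320,::-1],None,fx=2.2,fy=2.2,interpolation=cv2.INTER_CUBIC))
print(delta([582,-140,123]))"
```

```text
6.7 [560.2 -65.3 122.7] [-0.61  0.33 -0.23] [-0.274  0.962  0.   ] [-0.  0. -1.]
[-0.972  0.006 -0.004]
```

View pics/s2.png

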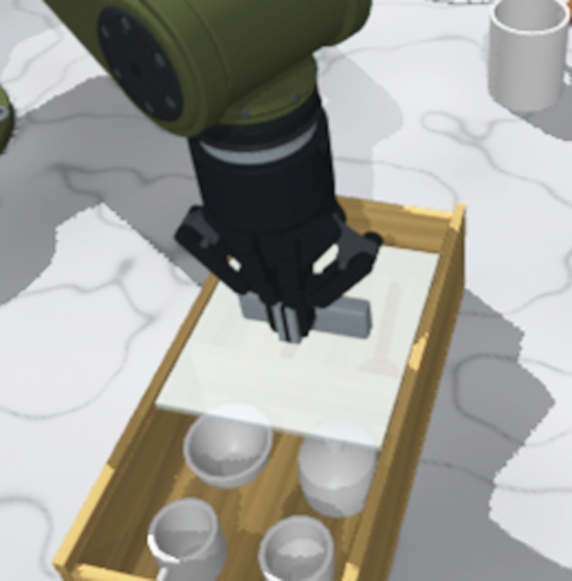

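The cover is about two thirds open: the bar is ahead of the finger at (305,315) and the crockery is uncovered and still standing. I'll keep pushing, with smaller steps near the stop.

Emit:
{"method": "drive_tool", "body": {
  "steps": [
    {"xyz": [0.08,0,0],"dr": [0,0,0]},
    {"xyz": [0.16,0,0],"dr": [0,0,0]},
    {"xyz": [0.24,0,0],"dr": [0,0,0]},
    {"xyz": [0.32,0,0],"dr": [0,0,0]},
    {"xyz": [0.38,0,0],"dr": [0,0,0]}
  ]
}}

```text
clock: 7.32
position: [552.1, -36.7, 122.7]
orientation: [-0.0, 0.603, 0.798, -0.0]
force: [1.2, -2.4, 0.3]
finger_gap: 0.2
finger_force: 1.1
```

Emit:
{"method": "drive_tool", "body": {
  "steps": [
    {"xyz": [0.03,0,0],"dr": [0,0,0]},
    {"xyz": [0.06,0,0],"dr": [0,0,0]},
    {"xyz": [0.09,0,0],"dr": [0,0,0]}
  ]
}}

```text
clock: 7.7
position: [550.2, -30.2, 122.7]
orientation: [-0.0, 0.603, 0.798, -0.0]
force: [0.5, -2.9, -0.9]
finger_gap: 0.0
finger_force: 1.0
```

```bash
cat > m.py <<'E'
from h import *
import sys
b=camera('scene');cv2.imwrite(f'pics/{sys.argv[1]}.png',cv2.resize(b[120:384,60:320,::-1],None,fx=2.2,fy=2.2,interpolation=cv2.INTER_CUBIC))
a=camera('top');cv2.imwrite(f'pics/{sys.argv[1]}t.png',cv2.resize(a[125:245,260:435,::-1],None,fx=4.5,fy=4.5,interpolation=cv2.INTER_CUBIC))
print(delta([582,-140,123]))
E
python3 m.py s3
```

```text
7.8 [550.3 -30.  122.8] [0.27 0.37 0.44] [-0.273  0.962  0.   ] [-0.  0. -1.]
[-1.432  0.006 -0.003]
```

View pics/s3.png

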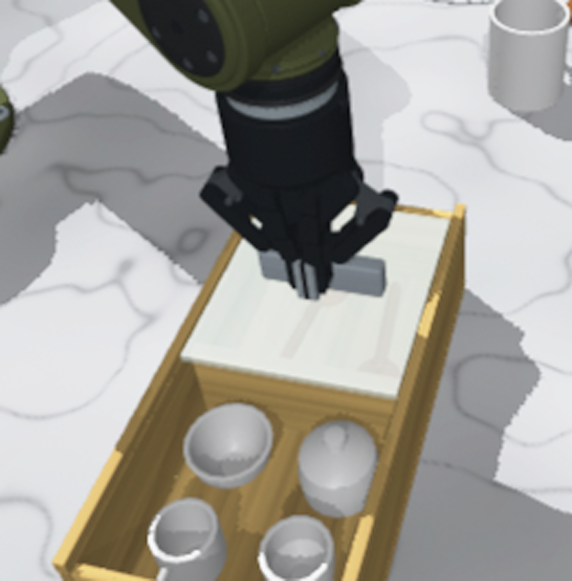

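The cover's rear edge, at (290,375), is close to the divider. The pot's knob is at crop (337,433), which agrees with the top-view estimate. I'll go to the stop in small steps.

Emit:
{"method": "drive_tool", "body": {
  "steps": [
    {"xyz": [0.03,0,0],"dr": [0,0,0]},
    {"xyz": [0.06,0,0],"dr": [0,0,0]},
    {"xyz": [0.08,0,0],"dr": [0,0,0]}
  ]
}}

```text
clock: 8.18
position: [548.6, -23.9, 122.8]
orientation: [0.0, 0.603, 0.798, -0.0]
force: [0.3, -1.8, 0.3]
finger_gap: 0.1
finger_force: 1.0
```

Emit:
{"method": "drive_tool", "body": {
  "steps": [
    {"xyz": [0.02,0,0],"dr": [0,0,0]},
    {"xyz": [0.04,0,0],"dr": [0,0,0]}
  ]
}}

```text
clock: 8.43
position: [547.9, -21.5, 122.8]
orientation: [0.001, 0.603, 0.798, -0.0]
force: [3.6, -13.7, -3.7]
finger_gap: -0.3
finger_force: 7.1
```

Emit:
{"method": "drive_tool", "body": {
  "steps": [
    {"xyz": [0.02,0,0],"dr": [0,0,0]},
    {"xyz": [0.03,0,0],"dr": [0,0,0]}
  ]
}}

```text
clock: 8.68
position: [547.8, -21.3, 122.9]
orientation: [0.002, 0.603, 0.798, -0.001]
force: [8.0, -27.3, -6.8]
finger_gap: -0.1
finger_force: 14.6
```

The force has climbed to about 28 N with the tool no longer advancing, so the cover is at its end stop. I'll back off and lift.

Emit:
{"method": "drive_tool", "body": {
  "steps": [
    {"xyz": [-0.06,0,0],"dr": [0,0,0]},
    {"xyz": [-0.15,0,0],"dr": [0,0,0]},
    {"xyz": [-0.15,0,-0.4],"dr": [0,0,0]},
    {"xyz": [-0.15,0,-0.8],"dr": [0,0,0]},
    {"xyz": [-0.15,0,-0.8],"dr": [0,0,0]}
  ]
}}

```text
clock: 9.3
position: [551.3, -30.2, 189.1]
orientation: [0.002, 0.603, 0.798, 0.001]
force: [-0.6, 0.3, -0.4]
finger_gap: 0.6
finger_force: 0.0
```

```bash
python3 m.py s4; python3 - <<'E'
from h import *
# knob by two-view midpoint
def line(n,u,v):
    K,R,t=cal(n);d=R.T@np.linalg.inv(K)@[u,v,1];return -R.T@t,d/np.linalg.norm(d)
o1,d1=line("top",356.4,165.0);o2,d2=line("scene",213.2,316.8)
s=np.linalg.lstsq(np.c_[d1,-d2],o2-o1,rcond=None)[0]
print(o1+s[0]*d1,o2+s[1]*d2, ray("scene",213.2,316.8,75))
E
```

```text
9.4 [550.2 -30.1 186.4] [ 0.99 -1.19 -0.08] [-0.273  0.962  0.   ] [-0.  0. -1.]
[-1.43   0.007  0.793]
[ 611.20131003 -102.70108985   72.6230717 ] [ 613.47450787 -100.65756256   72.68447344] [ 614.46166715 -101.82524246   75.        ]
```

View pics/s4.png

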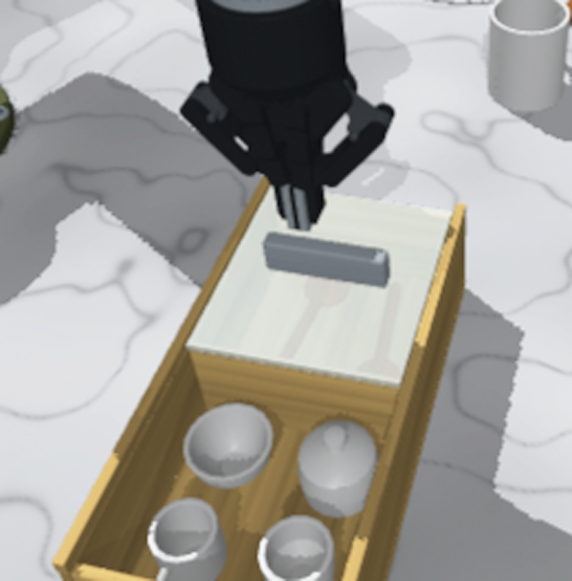

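View pics/s4t.png

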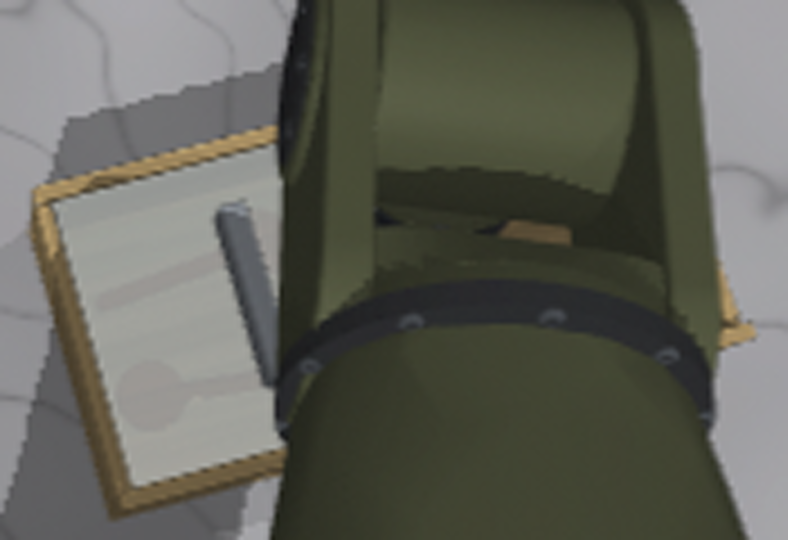

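The cover is fully open, with its rear edge at the divider, and the pot's knob is still at (337,433). The two views meet at about (612,-102) with a height of 73 mm, against an expected 75 mm. Next I'll point at z ≈ 120.

Emit:
{"method": "drive_tool", "body": {
  "steps": [
    {"xyz": [-0.3,0.15,0],"dr": [0,0,0]},
    {"xyz": [-0.7,0.35,0],"dr": [0,0,0]},
    {"xyz": [-1,0.5,0],"dr": [0,0,0]},
    {"xyz": [-1,0.5,0],"dr": [0,0,0]}
  ]
}}

```text
clock: 9.9
position: [610.7, -97.2, 184.9]
orientation: [-0.001, 0.603, 0.797, -0.0]
force: [-0.7, 0.5, -1.0]
finger_gap: -0.5
finger_force: 0.0
```

Emit:
{"method": "drive_tool", "body": {
  "steps": [
    {"xyz": [-0.07,0,0.2],"dr": [0,0,0]},
    {"xyz": [-0.07,0,0.45],"dr": [0,0,0]},
    {"xyz": [-0.07,0,0.65],"dr": [0,0,0]},
    {"xyz": [-0.07,0,0.8],"dr": [0,0,0]},
    {"xyz": [-0.07,0,0.8],"dr": [0,0,0]}
  ]
}}

```text
clock: 10.52
position: [611.8, -101.4, 121.8]
orientation: [-0.001, 0.603, 0.798, -0.0]
force: [-0.6, 0.3, 0.9]
finger_gap: 0.4
finger_force: 0.0
```

```bash
python3 m.py s5; python3 -c "
from h import *
print(delta([612.3,-101.8,120])*80)"
```

```text
10.625 [ 612.4 -101.6  123.2] [-0.08 -0.54  0.54] [-0.273  0.962 -0.   ] [ 0.001 -0.    -1.   ]
[-0.358 -0.496  0.002]
10.625 [ 612.4 -101.6  123.2] [-0.08 -0.54  0.54] [-0.273  0.962 -0.   ] [ 0.001 -0.    -1.   ]
[-0.16 -0.16  3.2 ]
```

View pics/s5.png

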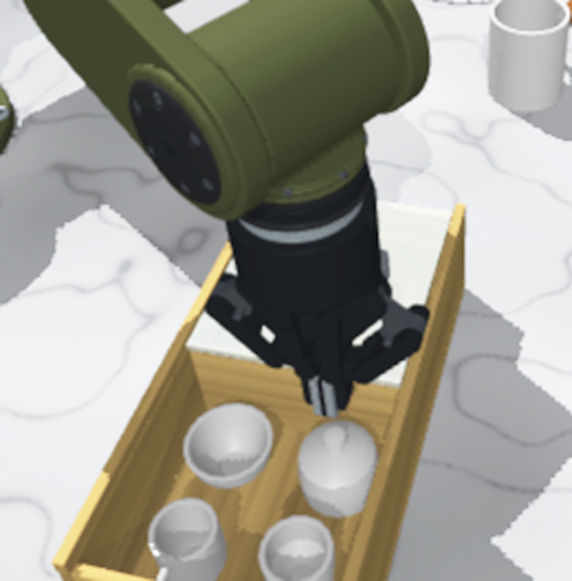

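The shut fingertips are just above the knob, at (325,415) against (337,433), to within a few millimetres sideways. I'll hold here.

Emit:
{"method": "drive_tool", "body": {
  "steps": [
    {"xyz": [0,0,0],"dr": [0,0,0]},
    {"xyz": [0,0,0],"dr": [0,0,0]},
    {"xyz": [0,0,0],"dr": [0,0,0]},
    {"xyz": [0,0,0],"dr": [0,0,0]},
    {"xyz": [0,0,0],"dr": [0,0,0]}
  ]
}}

```text
clock: 11.25
position: [612.2, -101.6, 122.8]
orientation: [0.0, 0.603, 0.798, -0.0]
force: [-0.6, 0.1, -0.1]
finger_gap: 0.1
finger_force: 0.0
```

Emit:
{"method": "drive_tool", "body": {
  "steps": [
    {"xyz": [0,0,0],"dr": [0,0,0]},
    {"xyz": [0,0,0],"dr": [0,0,0]},
    {"xyz": [0,0,0],"dr": [0,0,0]},
    {"xyz": [0,0,0],"dr": [0,0,0]},
    {"xyz": [0,0,0],"dr": [0,0,0]}
  ]
}}

```text
clock: 11.88
position: [612.2, -101.6, 122.8]
orientation: [-0.0, 0.603, 0.798, -0.0]
force: [-0.3, -0.3, 0.5]
finger_gap: -0.3
finger_force: 0.0
```

Emit:
{"method": "drive_tool", "body": {
  "steps": [
    {"xyz": [0,0,0],"dr": [0,0,0]},
    {"xyz": [0,0,0],"dr": [0,0,0]},
    {"xyz": [0,0,0],"dr": [0,0,0]},
    {"xyz": [0,0,0],"dr": [0,0,0]},
    {"xyz": [0,0,0],"dr": [0,0,0]}
  ]
}}

```text
clock: 12.5
position: [612.2, -101.6, 122.8]
orientation: [0.0, 0.603, 0.798, -0.0]
force: [0.3, 0.2, 0.2]
finger_gap: 0.3
finger_force: 0.0
```

Emit:
{"method": "drive_tool", "body": {
  "steps": [
    {"xyz": [0,0,0],"dr": [0,0,0]},
    {"xyz": [0,0,0],"dr": [0,0,0]},
    {"xyz": [0,0,0],"dr": [0,0,0]},
    {"xyz": [0,0,0],"dr": [0,0,0]},
    {"xyz": [0,0,0],"dr": [0,0,0]}
  ]
}}

```text
clock: 13.12
position: [612.2, -101.6, 122.8]
orientation: [0.0, 0.603, 0.798, 0.0]
force: [-1.1, -0.8, -0.9]
finger_gap: 0.2
finger_force: 0.0
```

Emit:
{"method": "drive_tool", "body": {
  "steps": [
    {"xyz": [0,0,-0.25],"dr": [0,0,0]},
    {"xyz": [0,0,-0.6],"dr": [0,0,0]},
    {"xyz": [0,0,-1],"dr": [0,0,0]}
  ]
}}

```text
clock: 13.5
position: [612.0, -101.6, 203.4]
orientation: [-0.0, 0.603, 0.798, -0.0]
force: [-0.2, 0.0, 0.3]
finger_gap: 0.3
finger_force: 0.0
```

Emit:
{"method": "drive_tool", "body": {
  "steps": [
    {"xyz": [0,-0.4,-0.4],"dr": [0,0,0]},
    {"xyz": [0,-0.8,-0.8],"dr": [0,0,0]},
    {"xyz": [0,-1,-1],"dr": [0,0,0]}
  ]
}}

```text
clock: 13.88
position: [534.3, -123.9, 284.8]
orientation: [0.001, 0.603, 0.798, 0.0]
force: [0.1, 0.5, 0.4]
finger_gap: -0.2
finger_force: 0.0
```

Emit:
{"method": "drive_tool", "body": {
  "steps": [
    {"xyz": [0,-0.4,0],"dr": [0,0,0]},
    {"xyz": [0,-0.8,0],"dr": [0,0,0]},
    {"xyz": [0,-0.8,0],"dr": [0,0,0]},
    {"xyz": [0,-0.8,0],"dr": [0,0,0]},
    {"xyz": [0,-0.8,0],"dr": [0,0,0]}
  ]
}}

```text
clock: 14.5
position: [474.2, -140.8, 282.6]
orientation: [-0.0, 0.603, 0.798, -0.0]
force: [-0.8, 0.2, 0.3]
finger_gap: -0.2
finger_force: 0.0
```

```bash
python3 m.py s6
```

```text
14.6 [ 474.1 -140.8  282.5] [ 0.26 -0.22 -0.07] [-0.274  0.962  0.   ] [-0.  0. -1.]
[-0.36   1.301  1.994]
```

View pics/s6.png

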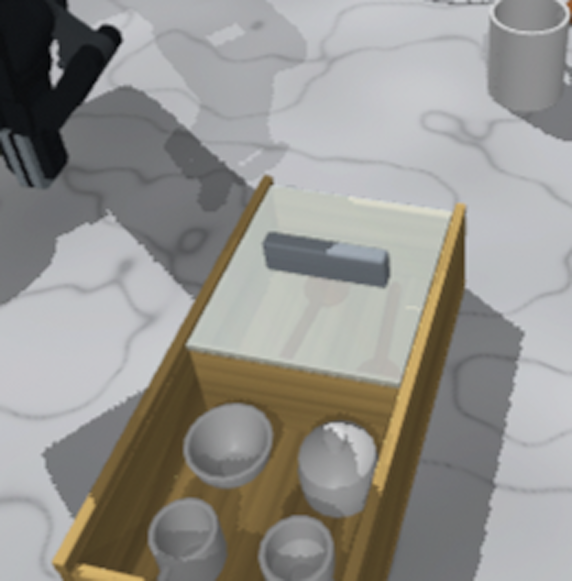

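The cover is fully open, the crockery stands where it was, and the hand is about 25 cm from the knob. I'm handing in.

```bash
python3 -c "
from cell import *
print(sign_off())"
```

```text
the job is handed in; nothing more can be done
None
```

The job is handed in, with no verdict returned: the cover is at its end stop (push peaked near 28 N, limit 30 N), the fingertips held about 3 cm above the sugar pot's knob for 2.5 s, and the hand ended about 25 cm away with the crockery looking unmoved.

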